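# Wedge the rocking marking platform

### The job

The perforated marking platform on the bench rocks, because the foot under its yellow-dotted corner is too short. Without gripping or lifting anything, push the orange wedge in under that short foot with the fingertips until the platform bears on it and no longer rocks, but do not jack the platform out of level or shove it along the bench. Then press firmly down on the yellow dot for a moment to feel that the corner does not dip, let go, and leave the other things on the bench where they are.

Things in the scene. Friction and masses are not known exactly. Their poses are not given: they have to be found in the camera images.
- platform: White steel box with perforated aluminium top, 200 (x) x 180 (y) x 79 mm high, about 3 kg, loose on the bench. Origin under its centre in the plane of its three good feet. Round black rubber feet (28 mm across, domed undersides) at x = +-72, y = +-62 mm; the case begins 26 mm above the bench. The +x, +y foot is too short; the platform stands level on the other three until pressed.
- dot: Yellow rubber disc, 32 mm across, 3 mm thick, on the platform's top at its +x, +y corner, right above the short foot. Origin at its underside, 79 mm above the platform's origin. Unwedged, about 4 to 6 N on the dot tips the corner down until the short foot lands, 5 to 9 mm lower; well wedged, it yields under 1.5 mm to a firm press of 8 N.
- short_foot: The short foot. Origin at the lowest point of its dome, which hangs 5 to 9 mm (different each time) above the bench while the platform is level. It is locked and does not move in the platform. Wedged too far, it lifts the corner and the platform rocks about the other diagonal.
- wedge: Orange plastic wedge, 164 mm long (x), 60 mm wide (y), 0.14 kg, loose and flat on the bench. Origin in its underside at mid length. Nose 2 mm thick at x = +82 mm; the ramp rises evenly, 1 in 10, to 17 mm at x = -68 mm, where the heel begins. It starts 15 to 55 mm clear of the case's +y side, nose towards the short foot (the platform's -y), up to 15 mm off line and 0.15 rad askew.
- heel (a point): Centre of the flat rear face of the wedge's heel, 17 mm above the bench, at the wedge's x = -82 mm. The heel is a solid upright block, 14 mm thick, 60 mm wide, 34 mm tall; push on this face. Sliding alone the wedge takes about 1 N to push; once it bears, the resistance climbs steeply, and about 6 N more than that is snug.
- carton: Bystander: small brown carton, 60 x 50 x 45 mm high. Origin under its centre.
- tumbler: Bystander: steel tumbler, 66 mm across, 85 mm tall. Origin under its centre.
- jar: Bystander: clear lidded jar, 50 mm across, 60 mm tall. Origin under its centre.
- driver: Bystander: screwdriver with a red handle lying on the bench along its x, handle to -x.

How it is judged (in metres and radians):
On the way, in this order (a step that is already met when the one before it is completed fails the run):
1. the short foot bears on the wedge (over 0.3 N) with the robot not touching the platform (contact force between wedge and short_foot above 0.3 N and contact force between the fingers and platform below 0.1 N), for 0.3 s.
2. the fingers press on the yellow dot with over 5 N and the platform stays level (within 0.01 rad) (contact force between the fingers and dot above 5 N and angle between platform's own z axis and vertical below 0.01 rad and contact force between wedge and short_foot above 0.3 N), for 0.2 s.
At the end, for the whole second after the job is handed in: The short foot bears on the wedge with more than 0.3 N, the wedge lies flat on the bench, the platform is level within 0.01 rad and within 20 mm of where it stood, and all is at rest (contact force between wedge and short_foot above 0.3 N and angle between platform's own z axis and vertical below 0.01 rad and distance of platform from where it was at the start of the episode below 0.02 m and linear speed of each of wedge, platform below 0.01 m/s and angle between wedge's own z axis and vertical below 0.05 rad and height (world z) of wedge below 0.004 m); the robot touches nothing.
It fails at once if the wedge is lifted or tipped (height (world z) of wedge above 0.01 m or angle between wedge's own z axis and vertical above 0.2 rad).
It fails at once if the platform is lifted or tipped (height (world z) of platform above 0.015 m or angle between platform's own z axis and vertical above 0.13 rad).
It fails at once if the platform is shoved more than 40 mm (distance of platform from where it was at the start of the episode above 0.04 m).
It fails at once if a bystander is moved more than 15 mm (distance of any of carton, tumbler, jar, driver from where it was at the start of the episode above 0.015 m).
It also fails if it takes over 51 s, if anything falls off the work surface, if the arm or the gripper's body presses on something with over 40 N, if the wrist force passes 120 N, or if a joint passes its speed limit or range.

### The arm

A 6-joint arm with a two-finger parallel gripper is mounted at the origin on the work surface. World frame = base frame: x ahead of the robot, y to its left, z up, the work surface at z = 0. Lengths are in mm, angles in rad, forces in N, time in s.
With the tool pointing down it reaches from about 275 to 1000 mm from the base axis. Payload 8.4 kg.
Tool frame: the origin (TCP) lies at the centre of the arm's flange, where the gripper is bolted on; the fingertips stand r.tip_extent ahead of it and the grasp point (between the pads) lies 155 mm ahead of it (r.tip_extent is the distance from the TCP to the fingertips, in mm); z points along the fingers, y is the direction in which the jaws open and shut (so a half turn about z gives the same grasp; the last joint's range is limited). The gripper opens to 85 mm and grips with 20 to 120 N. Pads are 22 mm wide; open, the fingers measure 114 mm over their backs; the gripper's body (76 mm by 85 mm) begins 54 mm behind the grasp point. The pads swing forward as they close: fully open they stand 13 mm farther back than shut.
Start: joints at [1.323, 0.353, 1.633, -0, 1.155, -0.002], TCP at [152.081, 606.218, 404.681] pointing down, gripper open.
Joint ranges: [-2.63, 2.63], [-0.92, 2.1], [0.06, 2.66], [-1.3, 4.44], [0, 2.69], [-3.02, 3.02]. Speed limits (rad/s): [2.22, 2.22, 2.79, 3.14, 3.14, 3.14].

### API

Orientations are given as [roll, pitch, yaw] about the fixed x, y, z axes, in that order (R = Rz(yaw) Ry(pitch) Rx(roll)).
In Python, from rig import sense, grab_frame, job, r gives the robot as it stands. The module is installed in compiled form; this text tells all that it offers.
- The arm moves only by the shell command python3 -m creep 'ROWS' [FORCE]. ROWS is JSON, a list of rows, each a list of 7 numbers: the turn, a rotation vector about the tool's x, y, z in rad, then the shift along the tool's x, y, z in mm, then the closure, from 0 (fully open) to 1 (shut). In form: [[wx, wy, wz, dx, dy, dz, fingers], ...]. A call has 1 to 10 rows; each row shifts and turns the pose as measured when the row begins, along the tool's axes as they then stand; what a row does not reach is not made up. A row lasts 1/12 s, in which the tool goes at most 41.7 mm and 7.16 degrees, less where a joint would pass 70% of its speed; a pose out of reach is approached as far as the arm can. A call with a gripper value outside its range is refused whole. The fingers move at their own pace and stop on an object; FORCE is the grip in N (left out, the last holds). Time passes only in rows, so rows that do not move let the fingers close. It gives the time, the measured TCP pose, the force and the opening at its end, in the units of the state.
- sense(): the state, without advancing time (a new reading comes with each control period).
- grab_frame(name): name is "side" or "top"; returns a dict with "color" (480x640x3 uint8, red, green, blue), "mtx" (3x3 intrinsics, pixels), "distortion" ([k1, k2, p1, p2, k3] as OpenCV has them; the pictures are not rectified), "T" (4x4, takes a point from camera to world coordinates). Camera axes: x right, y down, z forward; pixel columns grow to the right and rows downward; lengths in mm; the calibration is good to about 2 mm. A picture is of the moment at which its call begins. There is no depth.
- job.sign_off(): hands the job in, once; it reports no verdict.
The state is a dict: "clock": time; "qpos": joint angles; "qvel": joint speeds; "joint_efforts": joint torques, N m; "eef_pos": TCP position; "tcp_rot": TCP orientation; "contact_force": force on the tool from outside, world axes, zero at the start; "wrist_torque": the same for the moment, N m; "opening": opening from 0.0 (shut) to 1.0 (fully open).
Only numpy, scipy, OpenCV 4.12 (cv2) and the standard library are available. Lean on these libraries where they do the work, as an engineer would, in place of code of your own. Each camera call takes 0.05 s, during which the arm holds its last target.

## Working session

There is one attempt and no reset: what is moved stays moved. The work goes in short steps, Python scripts to look and compute and a shell command to move; the robot and the scene stay as the last step left them, time stands still between calls to the robot, and variables do not carry over. Pictures are saved under pics/ and viewed, and the job is handed in when it is done.

```bash
mkdir -p pics; python3 - <<'E'
from rig import sense, grab_frame, job, r
import cv2
print(sense()); print(r.tip_extent)
for n in("side","top"):
    f=grab_frame(n); cv2.imwrite(f"pics/{n}0.png",f["color"][:,:,::-1]); print(n,f["mtx"],f["distortion"],f["T"])
E
```

```text
{'clock': 0.0, 'qpos': array([ 1.32256639e+00,  3.53664506e-01,  1.63412229e+00, -1.86069698e-05,
        1.15520674e+00, -2.39146873e-03]), 'qvel': array([ 0.00056503, -0.00091656,  0.00038958,  0.00055032, -0.00047351,
        0.00038856]), 'joint_efforts': array([ 1.94184533e-03, -6.05264354e+01, -3.42069733e+01,  1.34218335e-04,
        9.45371023e-03, -1.94766324e-05]), 'eef_pos': array([152.04726366, 605.98657231, 403.95636721]), 'tcp_rot': array([-3.14019174e+00,  1.36623829e-05,  2.89576172e+00]), 'contact_force': array([0.27557763, 0.82030298, 0.64529549]), 'wrist_torque': array([ 0.04026418, -0.02230249, -0.02037864]), 'opening': 0.999744242711362}
173.4
side [[442.10952975   0.         317.15316269]
 [  0.         442.10952975 239.27869886]
 [  0.           0.           1.        ]] [0.01926358 0.         0.         0.         0.        ] [[-9.88538365e-01 -7.07787381e-02  1.33350183e-01  3.43435996e+02]
 [-1.50355689e-01  5.41161608e-01 -8.27367682e-01  8.31465143e+02]
 [-1.36039589e-02 -8.37934654e-01 -5.45600997e-01  5.95985030e+02]
 [ 0.00000000e+00  0.00000000e+00  0.00000000e+00  1.00000000e+00]]
top [[435.39602977   0.         311.28610004]
 [  0.         435.39602977 234.99296032]
 [  0.           0.           1.        ]] [-0.07447702  0.          0.          0.          0.        ] [[-2.47305873e-02 -9.90376694e-01  1.36170490e-01  3.47169455e+02]
 [-9.99684943e-01  2.39151992e-02 -7.62088661e-03  8.97889875e+00]
 [ 4.29100408e-03 -1.36316058e-01 -9.90656106e-01  1.02601602e+03]
 [ 0.00000000e+00  0.00000000e+00  0.00000000e+00  1.00000000e+00]]
```

View pics/side0.png

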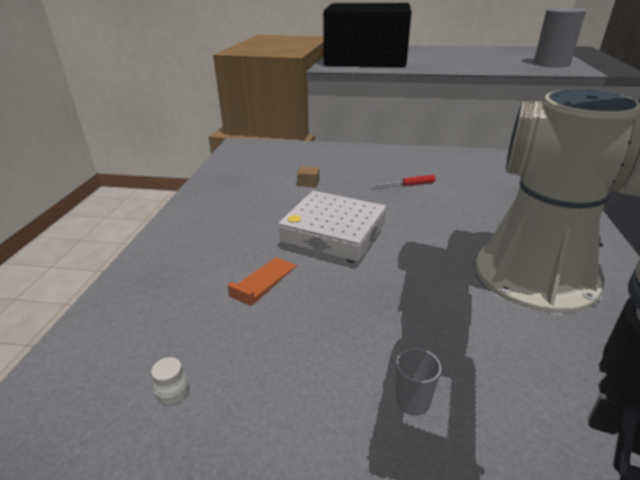

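View pics/top0.png

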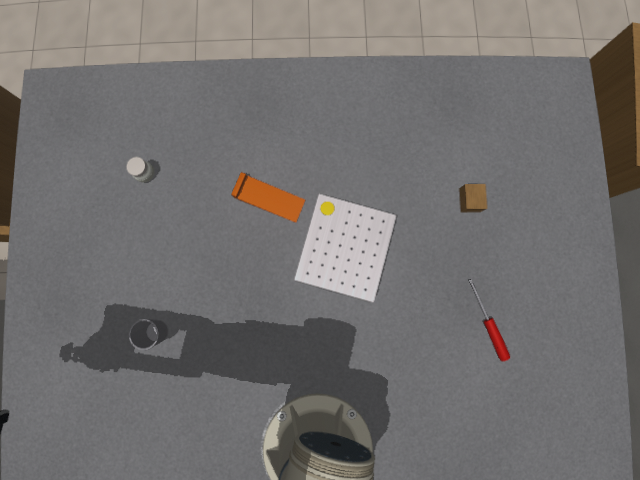

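The side view shows the wedge at about (262,280) and the dot at (294,219). The top view shows the heel at about (238,186), the nose at (300,210), the dot at (327,208) and the platform's corners at (319,194), (396,214), (374,302) and (295,280). Next I'll measure them.

```bash
cat > h.py <<'E'
import numpy as np, cv2
from rig import sense, grab_frame
def ray(f,uv,z):
    p=cv2.undistortPoints(np.array(uv,float).reshape(-1,1,2),f["mtx"],np.array(f["distortion"])).reshape(-1,2)
    d=np.c_[p,np.ones(len(p))]@f["T"][:3,:3].T; o=f["T"][:3,3]
    return o+d*((z-o[2])/d[:,2])[:,None]
def big(m):
    c,_=cv2.findContours(m.astype(np.uint8),cv2.RETR_EXTERNAL,cv2.CHAIN_APPROX_NONE)
    return max(c,key=cv2.contourArea)
def masks(f):
    h=cv2.cvtColor(f["color"],cv2.COLOR_RGB2HSV).astype(int);H,S,V=h[...,0],h[...,1],h[...,2]
    return (H>=4)&(H<=16)&(S>190)&(V>110),(H>=22)&(H<=32)&(S>150)&(V>120),(S<40)&(V>150)
E
python3 - <<'E'
from h import *
for n in("top","side"):
    f=grab_frame(n);o,y,w=masks(f)
    c=big(y);M=cv2.moments(c);print(n,"dot",ray(f,[M['m10']/M['m00'],M['m01']/M['m00']],82).round(1))
    co=big(o); q=cv2.approxPolyDP(co,3,True).reshape(-1,2);print("wedge px",q.tolist(),"area",cv2.contourArea(co));
    for z in(0,2,34):print(z,ray(f,q,z).round(0)[:,:2].tolist())
    if n=="top":
        print("plat",[ (p,ray(f,[p],79)[0].round(1)) for p in big(w&(np.indices(w.shape)[0]<320)&(np.indices(w.shape)[0]>180)).reshape(-1,2)[:0]])
        m=w.copy();m[:185]=0;m[310:]=0;m[:,:290]=0;m[:,400:]=0
        R=cv2.minAreaRect(big(m));b=cv2.boxPoints(R);print(b,ray(f,b,79).round(1))
    im=f["color"][:,:,::-1]
    if n=="top": cv2.imwrite("pics/t1.png",cv2.resize(im[160:310,220:410],None,fx=4,fy=4,interpolation=cv2.INTER_CUBIC))
    else: cv2.imwrite("pics/s1.png",cv2.resize(im[180:310,220:400],None,fx=4.4,fy=4.4,interpolation=cv2.INTER_CUBIC))
E
```

```text
top dot [[536.5 -34.1  82. ]]
wedge px [[247, 176], [239, 199], [295, 221], [304, 200]] area 1439.5
0 [[637.0, 154.0], [580.0, 173.0], [523.0, 39.0], [574.0, 17.0]]
2 [[636.0, 153.0], [580.0, 173.0], [523.0, 39.0], [573.0, 16.0]]
34 [[627.0, 149.0], [572.0, 168.0], [517.0, 38.0], [566.0, 16.0]]
plat []
[[293.70178 279.6365 ]
 [317.97327 192.95251]
 [397.46136 215.20917]
 [373.18988 301.89316]] [[ 380.7   42.2   79. ]
 [ 571.5  -15.5   79. ]
 [ 517.  -190.5   79. ]
 [ 328.4 -128.3   79. ]]
side dot [[535.  -27.6  82. ]]Traceback (most recent call last):
  File "<stdin>", line 5, in <module>
  File "h.py", line 9, in big
    return max(c,key=cv2.contourArea)
ValueError: max() iterable argument is empty
```

View pics/t1.png

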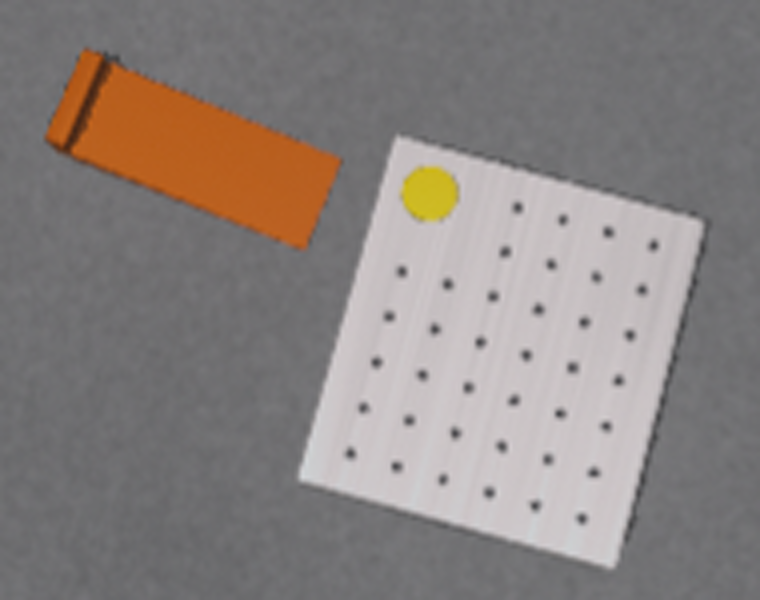

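The enlarged top view shows the heel top's rear corners at crop pixels (86,48) and (46,138), the nose corners at (341,158) and (305,249), and the dot at (430,193). I'll compute the poses from these and check the side view's colours.

```bash
python3 - <<'E'
from h import *
f=grab_frame("top")
cv=lambda P:[((x+.5)/4-.5+220,(y+.5)/4-.5+160) for x,y in P]
hl=ray(f,cv([(86,48),(46,138)]),34)[:,:2]; ns=ray(f,cv([(341,158),(305,249)]),2)[:,:2]
print("heel",hl.round(1),"nose",ns.round(1), np.linalg.norm(hl[0]-hl[1]),np.linalg.norm(ns[0]-ns[1]))
H,N=hl.mean(0),ns.mean(0);d=N-H;print("heelmid",H,"nosemid",N,"len",np.linalg.norm(d),"yaw",np.arctan2(d[1],d[0]))
pc=ray(f,cv([(396,134),(706,219),(616,569),(300,480)]),79)[:,:2];print(pc.round(1))
c=pc.mean(0);print("centre",c); ex=pc[0]+pc[1]-pc[2]-pc[3];ey=pc[0]+pc[3]-pc[1]-pc[2]
print(np.linalg.norm(ex)/2,np.linalg.norm(ey)/2,np.arctan2(ex[1],ex[0]),np.arctan2(ey[1],ey[0])-np.pi/2)
a=np.arctan2(ex[1],ex[0])/2+(np.arctan2(ey[1],ey[0])-np.pi/2)/2;R=np.array([[np.cos(a),-np.sin(a)],[np.sin(a),np.cos(a)]])
print("yaw",a,"short foot",c+R@[72,62])
f=grab_frame("side");hsv=cv2.cvtColor(f["color"],cv2.COLOR_RGB2HSV)
print(hsv[219,288:300].tolist(),hsv[280,255:265:3].tolist(),hsv[262,290])
im=f["color"][:,:,::-1]
cv2.imwrite("pics/s1.png",cv2.resize(im[180:310,220:400],None,fx=4,fy=4,interpolation=cv2.INTER_CUBIC))
E
```

```text
heel [[638.  162.7]
 [584.4 186.1]] nose [[575.3  14.3]
 [520.4  37.1]] 58.54329003645413 59.39256262068544
heelmid [611.19790394 174.43078741] nosemid [547.81187436  25.69929457] len 161.67512395399376 yaw -1.973663982896341
[[ 571.   -17. ]
 [ 519.  -187.6]
 [ 328.4 -129.2]
 [ 380.6   40.2]]
centre [449.75851186 -73.40330216]
199.04032324642316 177.84634235908354 -0.29454928169774774 -0.29756117931081705
yaw -0.2960552305042824 short foot [536.71459709 -35.10657592]
[[23, 106, 192], [24, 158, 203], [24, 164, 213], [24, 163, 214], [24, 162, 213], [24, 161, 215], [24, 161, 214], [24, 160, 215], [24, 161, 216], [24, 162, 214], [24, 161, 212], [23, 153, 207]] [[10, 180, 176], [10, 179, 177], [10, 177, 177], [10, 176, 177]] [  7  89 149]
```

View pics/s1.png

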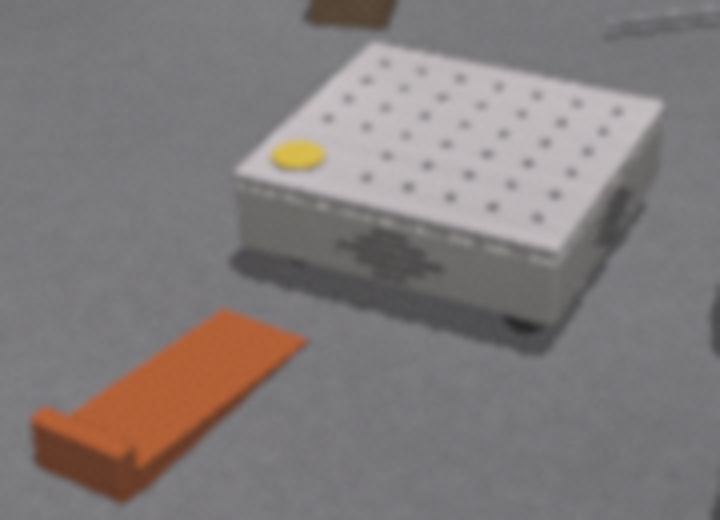

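The side view agrees roughly, with the heel at crop (85,455), the nose at (265,326) and the dot at (298,155). The plan is to bring the half-closed fingers behind the heel, jaws parallel to its face, and push along the line from heel to foot. First comes the high traverse.

```bash
python3 -m creep '[[0,0,0,-37,-18,0,0.7],[0,0,0,-37,-18,0,0.7],[0,0,0,-37,-18,0,0.7],[0,0,0,-37,-18,0,0.7],[0,0,0,-37,-18,0,0.7],[0,0,0,-37,-18,0,0.7],[0,0,0,-37,-18,0,0.7],[0,0,0,-37,-18,0,0.7],[0,0,0,-37,-18,0,0.7],[0,0,0,-37,-18,0,0.7]]' 20
python3 -m creep '[[0,0,0.12,0,0,0,0.7],[0,0,0.12,0,0,0,0.7],[0,0,0.12,0,0,0,0.7],[0,0,0.12,0,0,0,0.7],[0,0,0.12,0,0,0,0.7],[0,0,0.12,0,0,0,0.7],[0,0,0.12,0,0,0,0.7],[0,0,0.12,0,0,0,0.7],[0,0,0.12,0,0,0,0.7],[0,0,0.12,0,0,0,0.7]]'
python3 -c "
from rig import sense,r
print(r.tip_extent)"
```

```text
clock: 1.13
eef_pos: [468.5, 340.9, 403.7]
tcp_rot: [3.138, -0.001, 2.908]
contact_force: [0.9, 1.1, -0.0]
opening: 0.301
clock: 1.97
eef_pos: [476.5, 332.4, 403.4]
tcp_rot: [3.14, -0.002, 1.664]
contact_force: [0.4, -0.6, 0.1]
opening: 0.298
173.4
```

```bash
python3 -m creep '[[0,0,0.12,0,0,0,0.7],[0,0,0.12,0,0,0,0.7],[0,0,0.12,0,0,0,0.7],[0,0,0.12,0,0,0,0.7],[0,0,0,0,0,0,0.7]]'
cat > g.py <<'E'
# print tool-frame shift to world target (x,y)
import sys
from h import *
from scipy.spatial.transform import Rotation as Ro
s=sense();R=Ro.from_euler('xyz',s["tcp_rot"]).as_matrix()
t=np.array([float(a) for a in sys.argv[1:4]])
print("shift",(R.T@(t-s["eef_pos"])).round(1),"rot",s["tcp_rot"].round(4),"pos",s["eef_pos"].round(1),"F",s["contact_force"].round(2))
E
python3 g.py 627 211 400
```

```text
clock: 2.38
eef_pos: [476.3, 332.3, 403.2]
tcp_rot: [3.141, -0.002, 1.158]
contact_force: [0.3, -0.5, -0.9]
opening: 0.297
shift [-50.7 186.7   3.2] rot [ 3.1410e+00 -2.4000e-03  1.1581e+00] pos [476.3 332.3 403.2] F [ 0.32 -0.53 -0.92]
```

```bash
python3 -m creep '[[0,0,0,-10,37,20,0.7],[0,0,0,-10,37,20,0.7],[0,0,0,-10,37,20,0.7],[0,0,0,-10,37,20,0.7],[0,0,0,-10,37,20,0.7],[0,0,0,0,0,0,0.7]]'; python3 g.py 627 211 187
```

```text
clock: 2.88
eef_pos: [626.8, 216.4, 305.4]
tcp_rot: [3.137, -0.009, 1.191]
contact_force: [-1.6, -0.0, 0.3]
opening: 0.3
shift [ -6.    1.7 118.4] rot [ 3.1372 -0.0089  1.1907] pos [626.8 216.4 305.4] F [-1.58 -0.03  0.26]
```

```bash
python3 -m creep '[[0,0,0.01,0,1,30,0.7],[0,0,0.01,0,0,30,0.7],[0,0,0,0,0,30,0.7],[0,0,0,0,0,22,0.7],[0,0,0,0,0,4,0.7],[0,0,0,0,0,0,0.7]]'; python3 g.py 627 211 187
python3 - <<'E'
from h import *
for n,sl in(("top",np.s_[130:310,180:410]),("side",np.s_[180:340,180:400])):
    f=grab_frame(n); cv2.imwrite(f"pics/{n}2.png",cv2.resize(f["color"][sl][:,:,::-1],None,fx=3.3,fy=3.3,interpolation=cv2.INTER_CUBIC))
E
```

```text
clock: 3.38
eef_pos: [631.8, 214.2, 184.7]
tcp_rot: [3.136, -0.01, 1.188]
contact_force: [-0.7, 0.0, -0.0]
opening: 0.297
shift [-4.7 -3.3 -2.4] rot [ 3.1359 -0.01    1.1885] pos [631.8 214.2 184.7] F [-0.65  0.04 -0.05]
```

View pics/side2.png

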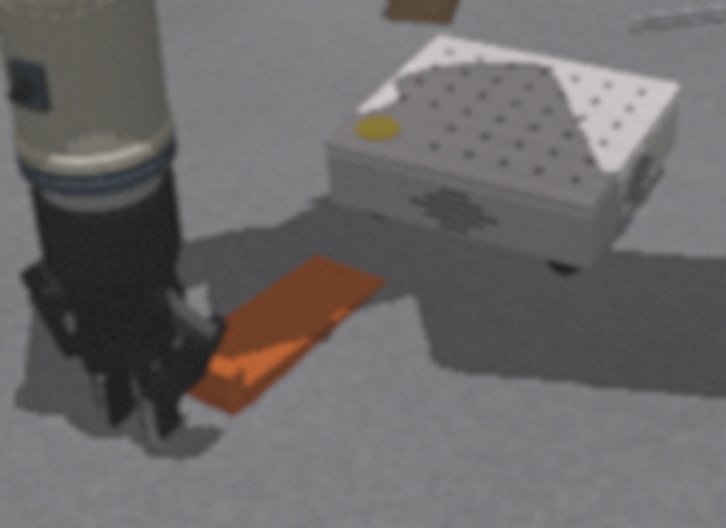

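View pics/top2.png

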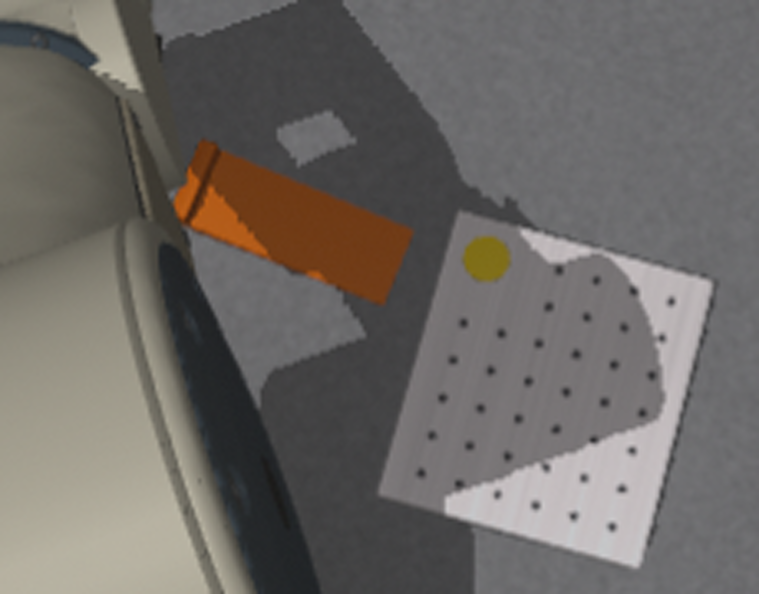

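The side view shows the two fingertips just behind the heel at about (140,430), resting on nothing. In the top view the wedge and platform haven't moved. Now I'll approach and push slowly.

```bash
python3 -m creep '[[0,0,0,-5,-2,0,0.7],[0,0,0,-5,-1,0,0.7],[0,0,0,-5,0,0,0.7],[0,0,0,-5,0,0,0.7],[0,0,0,-4,0,0,0.7],[0,0,0,-4,0,0,0.7],[0,0,0,-4,0,0,0.7],[0,0,0,-4,0,0,0.7]]'; python3 g.py 536 -33 185
```

```text
clock: 4.15
eef_pos: [616.9, 180.3, 194.1]
tcp_rot: [3.125, -0.019, 1.191]
contact_force: [-0.2, 0.1, -0.7]
opening: 0.3
shift [-228.2    3.9    4.8] rot [ 3.125  -0.0191  1.191 ] pos [616.9 180.3 194.1] F [-0.18  0.07 -0.7 ]
```

```bash
cat >> g.py <<'E'
yaw=float(sys.argv[4]) if len(sys.argv)>4 else s["tcp_rot"][2]
print("turn",Ro.from_matrix(R.T@Ro.from_euler('xyz',[np.pi,0,yaw]).as_matrix()).as_rotvec().round(4))
E
python3 g.py 536 -33 185 1.22
python3 - <<'E'
from h import *
for n,sl in(("top",np.s_[130:310,180:410]),("side",np.s_[180:340,180:400])):
    f=grab_frame(n); cv2.imwrite(f"pics/{n}3.png",cv2.resize(f["color"][sl][:,:,::-1],None,fx=3.3,fy=3.3,interpolation=cv2.INTER_CUBIC))
E
```

```text
shift [-228.2    3.9    4.8] rot [ 3.125  -0.0191  1.191 ] pos [616.9 180.3 194.1] F [-0.18  0.07 -0.7 ]
turn [ 0.0169 -0.0188 -0.0292]
```

View pics/side3.png

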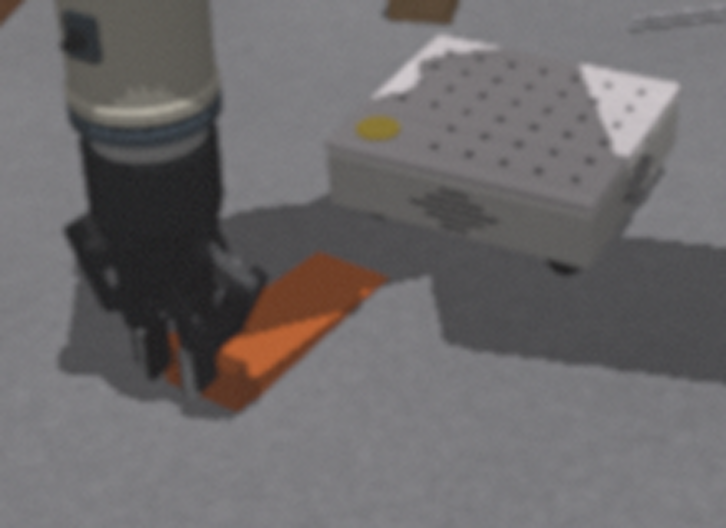

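View pics/top3.png

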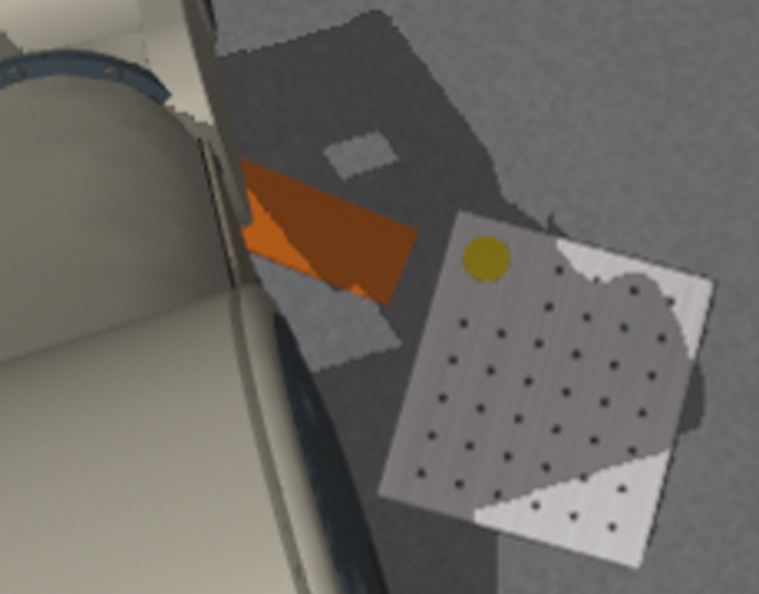

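```bash
python3 - <<'E'
from h import *
f=grab_frame("side");T=f["T"]
def pr(P):
    Ti=np.linalg.inv(T);rv,_=cv2.Rodrigues(Ti[:3,:3])
    p,_=cv2.projectPoints(np.array(P,float),rv,Ti[:3,3],f["mtx"],f["distortion"]);p=p.reshape(-1,2);return ((p-[180,180])*3.3).round()
d=np.array([-.387,-.922]);n=np.array([.922,-.387]);H=np.array([611.2,174.4])+d*3
for z in(0,34):print(z,pr([[*(H+n*s),z] for s in(-30,0,30)]))
from scipy.spatial.transform import Rotation as Ro
s=sense();R=Ro.from_euler('xyz',s["tcp_rot"]).as_matrix()
for y in(-27,-12,0,12,27): print(y,(s["eef_pos"]+R@[0,y,171]).round(1),pr([s["eef_pos"]+R@[0,y,171]]))
E
```

```text
0 [[239. 411.]
 [201. 394.]
 [164. 379.]]
34 [[234. 368.]
 [195. 352.]
 [157. 336.]]
-27 [595.6 192.4  22.4] [[210. 391.]]
-12 [609.5 186.8  22.7] [[190. 382.]]
0 [620.7 182.3  22.9] [[175. 376.]]
12 [631.8 177.9  23.1] [[159. 369.]]
27 [645.7 172.3  23.3] [[140. 361.]]
```

The projected heel corners, (239,411) and (164,379), match the picture. The fingers sit about 5 mm off the heel's centre, and the tool has drifted 9 mm up and tilted slightly. I'll back off and square up.

```bash
python3 -m creep '[[0,0,0,8,0,0,0.7],[0.017,-0.019,0,0,-3,6,0.7],[0.003,-0.003,0,0,-1,4,0.7],[0,0,0,0,0,0,0.7]]'; python3 g.py 536 -33 186 1.19
```

```text
clock: 4.63
eef_pos: [616.6, 190.9, 182.9]
tcp_rot: [-3.136, 0.005, 1.191]
contact_force: [0.3, -0.3, -0.4]
opening: 0.303
shift [-237.9    8.2   -1.8] rot [-3.136   0.0053  1.1906] pos [616.6 190.9 182.9] F [ 0.34 -0.34 -0.44]
turn [-0.0056  0.0053  0.0006]
```

```bash
python3 -m creep '[[0,0,0,-5,0,1,0.7],[0.002,-0.002,0,-5,0,1,0.7],[0.002,-0.002,0,-5,0,1,0.7],[0.002,-0.002,-0.005,-5,0,1,0.7],[0.002,-0.002,-0.005,-5,0,1,0.7],[0.002,-0.002,-0.005,-5,0,1,0.7],[0.002,-0.002,-0.005,-5,0,1,0.7],[0.002,-0.002,-0.005,-5,0,1,0.7]]'; python3 g.py 536 -33 186 1.22
```

```text
clock: 5.3
eef_pos: [601.0, 151.2, 174.6]
tcp_rot: [-3.121, 0.019, 1.219]
contact_force: [0.0, 2.1, 1.2]
opening: 0.301
shift [-195.5    2.3   -7.8] rot [-3.1213  0.0187  1.2192] pos [601.  151.2 174.6] F [0.01 2.09 1.16]
turn [-0.0203  0.0187 -0.001 ]
```

```bash
python3 -m creep '[[-0.01,0.01,0,0,0,-6,0.7],[-0.005,0.005,0,-2,0,-3,0.7],[0,0,0,-3,0,0,0.7]]'; python3 g.py 536 -33 186 1.22
```

```text
clock: 5.55
eef_pos: [598.6, 144.8, 183.8]
tcp_rot: [-3.136, 0.004, 1.219]
contact_force: [0.6, 0.6, -0.6]
opening: 0.301
shift [-188.5    2.5   -1.4] rot [-3.1361  0.0039  1.2187] pos [598.6 144.8 183.8] F [ 0.6   0.57 -0.61]
turn [-0.0055  0.0039 -0.0013]
```

```bash
python3 -m creep '[[0,0,0,-4,0,0,0.7],[0,0,0,-4,0,0,0.7],[0,0,0,-4,0,0,0.7],[0,0,0,-4,0,0,0.7],[0,0,0,-4,0,0,0.7]]'; python3 g.py 536 -33 186 1.22;python3 - <<'E'
from h import *
for n,sl in(("top",np.s_[130:310,180:410]),("side",np.s_[180:340,180:400])):
    f=grab_frame(n); cv2.imwrite(f"pics/{n}4.png",cv2.resize(f["color"][sl][:,:,::-1],None,fx=3.3,fy=3.3,interpolation=cv2.INTER_CUBIC))
E
```

```text
clock: 5.97
eef_pos: [591.1, 124.5, 184.5]
tcp_rot: [-3.137, 0.003, 1.219]
contact_force: [0.9, 1.3, 0.2]
opening: 0.297
shift [-166.9    2.6   -1. ] rot [-3.137   0.0032  1.2191] pos [591.1 124.5 184.5] F [0.88 1.26 0.17]
turn [-0.0046  0.0032 -0.0009]
```

View pics/side4.png

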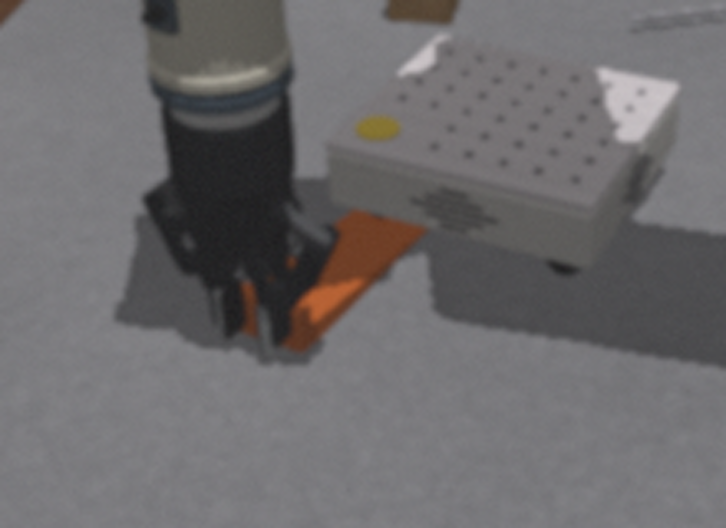

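View pics/top4.png

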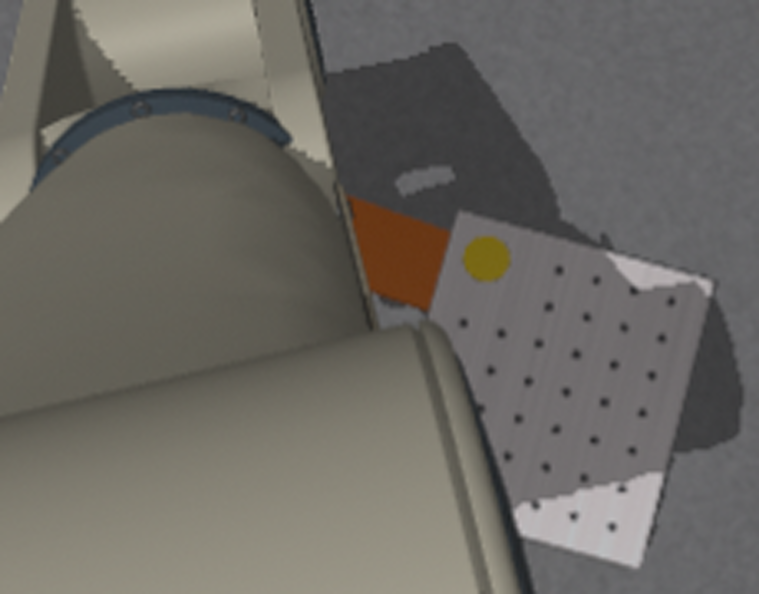

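The wedge is now going under the case; in the top view its visible part is centred near (400,255), and the foot lies beyond that within its width. I'll keep pushing in smaller steps and watch the force.

```bash
python3 -m creep '[[0,0,0,-4,0,0,0.7],[0,0,0,-4,0,0,0.7],[0,0,0,-4,0,0,0.7],[0,0,0,-3,0,0,0.7],[0,0,0,-3,0,0,0.7]]'; python3 g.py 536 -33 186 1.22;python3 -m creep '[[0,0,0,-3,0,0,0.7],[0,0,0,-2,0,0,0.7]]'; python3 g.py 536 -33 186 1.22
```

```text
clock: 6.48
eef_pos: [584.5, 106.4, 184.5]
tcp_rot: [-3.137, 0.003, 1.219]
contact_force: [-0.0, 0.3, 0.1]
opening: 0.301
shift [-147.6    2.4   -1.1] rot [-3.1371e+00  3.0000e-03  1.2191e+00] pos [584.5 106.4 184.5] F [-0.    0.3   0.09]
turn [-0.0045  0.003  -0.0009]
clock: 6.65
eef_pos: [582.5, 100.9, 184.5]
tcp_rot: [-3.137, 0.003, 1.219]
contact_force: [-0.3, 0.7, 1.0]
opening: 0.295
shift [-141.8    2.5   -1.1] rot [-3.1370e+00  3.1000e-03  1.2189e+00] pos [582.5 100.9 184.5] F [-0.29  0.65  1.02]
turn [-0.0046  0.0031 -0.0011]
```

```bash
for i in 1; do python3 -m creep '[[0,0,0,-2,0,0,0.7],[0,0,0,-2,0,0,0.7],[0,0,0,-2,0,0,0.7]]' | sed -n 2,4p; done; python3 -m creep '[[0,0,0,-2,0,0,0.7],[0,0,0,-2,0,0,0.7]]' | sed -n 2,4p; python3 -m creep '[[0,0,0,-2,0,0,0.7],[0,0,0,-2,0,0,0.7]]'| sed -n 2,4p
```

```text
eef_pos: [580.2, 94.6, 184.5]
tcp_rot: [-3.137, 0.003, 1.219]
contact_force: [0.7, 0.0, -0.5]
eef_pos: [578.7, 90.5, 184.5]
tcp_rot: [-3.137, 0.003, 1.219]
contact_force: [-0.5, 0.2, 0.7]
eef_pos: [577.1, 86.4, 184.5]
tcp_rot: [-3.137, 0.003, 1.219]
contact_force: [0.1, 0.9, -0.6]
```

```bash
python3 -m creep '[[0,0,0,-2,0,0,0.7],[0,0,0,-2,0,0,0.7]]' | sed -n 2,4p; python3 -m creep '[[0,0,0,-2,0,0,0.7],[0,0,0,-2,0,0,0.7]]'| sed -n 2,4p; python3 - <<'E'
from h import *
for n,sl in(("top",np.s_[130:310,180:410]),("side",np.s_[180:340,180:400])):
    f=grab_frame(n); cv2.imwrite(f"pics/{n}5.png",cv2.resize(f["color"][sl][:,:,::-1],None,fx=3.3,fy=3.3,interpolation=cv2.INTER_CUBIC))
E
```

```text
eef_pos: [575.6, 82.2, 184.5]
tcp_rot: [-3.137, 0.003, 1.219]
contact_force: [-0.2, 1.2, -0.2]
eef_pos: [574.3, 78.4, 184.5]
tcp_rot: [-3.137, 0.002, 1.219]
contact_force: [1.2, 3.7, -1.5]
```

View pics/side5.png

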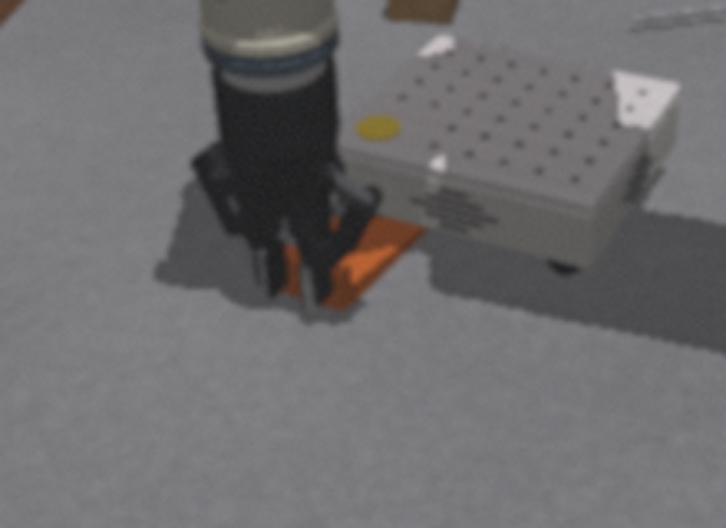

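View pics/top5.png

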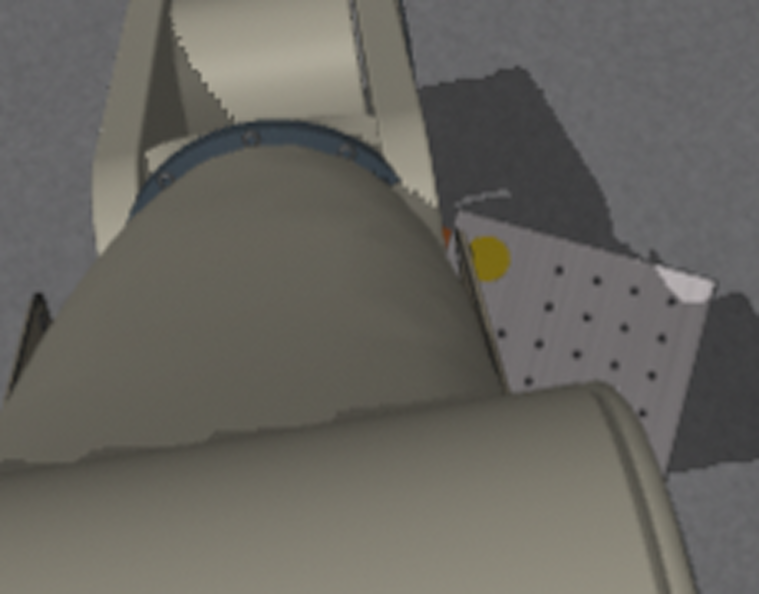

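Contact has begun: the reaction is 3.9 N, the platform hasn't visibly moved, and the fingers are clear of the case. From here I'll use fine steps.

```bash
python3 -m creep '[[0,0,0,-1,0,0,0.7]]' | sed -n 2,4p; python3 -m creep '[[0,0,0,-1,0,0,0.7]]'| sed -n 2,4p
```

```text
eef_pos: [574.0, 77.4, 184.6]
tcp_rot: [-3.137, 0.002, 1.218]
contact_force: [2.0, 6.2, -1.4]
eef_pos: [573.9, 76.8, 184.6]
tcp_rot: [-3.138, 0.001, 1.218]
contact_force: [1.7, 6.9, -1.8]
```

```bash
python3 -m creep '[[0,0,0,-1,0,0,0.7]]' | sed -n 2,4p; python3 -m creep '[[0,0,0,0,0,0,0.7]]'| sed -n 2,4p
```

```text
eef_pos: [573.8, 76.3, 184.7]
tcp_rot: [-3.138, 0.0, 1.218]
contact_force: [1.7, 6.5, -1.9]
eef_pos: [573.8, 76.3, 184.7]
tcp_rot: [-3.138, 0.0, 1.218]
contact_force: [-0.3, -0.7, 0.0]
```

The push is snug at about 7 N. Now I'll back away, rise and look.

```bash
python3 -m creep '[[0,0,0,4,0,0,0.7],[0,0,0,15,0,0,0.7],[0,0,0,25,0,0,0.7],[0,0,0,0,0,-20,1],[0,0,0,0,0,-35,1],[0,0,0,0,0,-35,1],[0,0,0,0,0,-35,1],[0,0,0,0,0,0,1],[0,0,0,0,0,0,1]]'; python3 g.py 535 -31 290 1.218;python3 - <<'E'
from h import *
for n,sl in(("top",np.s_[130:310,180:410]),("side",np.s_[180:340,180:400])):
    f=grab_frame(n); cv2.imwrite(f"pics/{n}6.png",cv2.resize(f["color"][sl][:,:,::-1],None,fx=3.3,fy=3.3,interpolation=cv2.INTER_CUBIC))
E
```

```text
clock: 8.75
eef_pos: [591.2, 125.7, 313.4]
tcp_rot: [-3.133, 0.005, 1.219]
contact_force: [0.1, 0.1, -0.9]
opening: -0.0
shift [-166.3    1.4   24.3] rot [-3.1334  0.0053  1.2193] pos [591.2 125.7 313.4] F [ 0.14  0.14 -0.92]
turn [-0.0082  0.0053  0.0013]
```

View pics/side6.png

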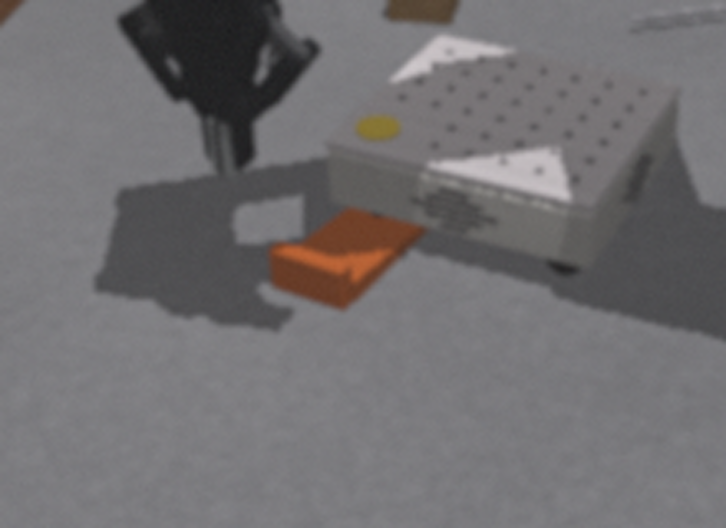

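View pics/top6.png

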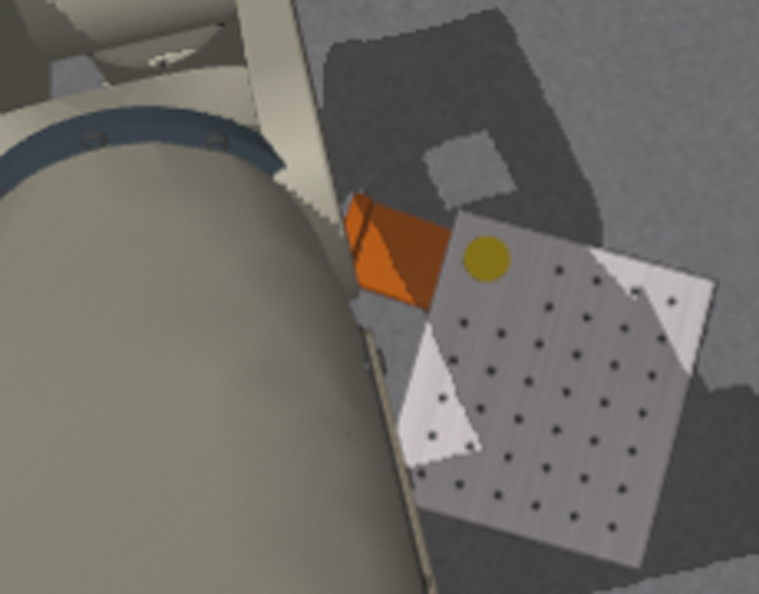

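The wedge sits under the corner, and the platform's corners are at the same pixels as before, for example (457,211) and (714,280). I'll refine the dot position from both views.

```bash
python3 - <<'E'
from h import *
for n in("top","side"):
    f=grab_frame(n);h=cv2.cvtColor(f["color"],cv2.COLOR_RGB2HSV).astype(int)
    c=big((h[...,0]>=20)&(h[...,0]<=33)&(h[...,1]>110)&(h[...,2]>70));M=cv2.moments(c)
    p=[M['m10']/M['m00'],M['m01']/M['m00']];print(n,cv2.contourArea(c),p,ray(f,[p],82).round(1))
E
```

```text
top 128.0 [327.10026041666663, 208.0078125] [[536.2 -34.7  82. ]]
side 47.0 [294.11347517730496, 218.40425531914894] [[534.9 -28.1  82. ]]
```

```bash
python3 -m creep '[[-0.004,0.003,0,-33,0,4,1],[-0.004,0.003,0,-33,0,4,1],[0,0,0,-33,0,4,1],[0,0,0,-33,0,3,1],[0,0,0,-30,0,0,1],[0,0,0,-3,1,0,1],[0,0,0,0,0,0,1]]'; python3 g.py 535.5 -31.5 262 1.218
```

```text
clock: 9.53
eef_pos: [529.5, -34.4, 286.3]
tcp_rot: [-3.124, 0.006, 1.222]
contact_force: [-0.3, 0.3, 0.4]
opening: -0.005
shift [ 4.9  5.  24.2] rot [-3.1244  0.0056  1.2216] pos [529.5 -34.4 286.3] F [-0.34  0.31  0.4 ]
turn [-0.0172  0.0056  0.0035]
```

```bash
python3 -m creep '[[-0.016,0.005,0,4,4,8,1],[0,0,0,1,1,8,1],[0,0,0,0,0,5,1],[0,0,0,0,0,0,1]]'; python3 g.py 535.5 -31.5 258 1.218
python3 - <<'E'
from h import *
for n,sl in(("side",np.s_[150:310,220:400]),):
    f=grab_frame(n); cv2.imwrite(f"pics/{n}7.png",cv2.resize(f["color"][sl][:,:,::-1],None,fx=3.3,fy=3.3,interpolation=cv2.INTER_CUBIC))
E
```

```text
clock: 9.87
eef_pos: [536.0, -29.8, 261.7]
tcp_rot: [-3.136, 0.001, 1.22]
contact_force: [-0.5, 0.7, 0.3]
opening: 0.0
shift [-1.8  0.1  3.7] rot [-3.1364e+00  1.2000e-03  1.2204e+00] pos [536.  -29.8 261.7] F [-0.47  0.7   0.29]
turn [-0.0052  0.0012  0.0024]
```

View pics/side7.png

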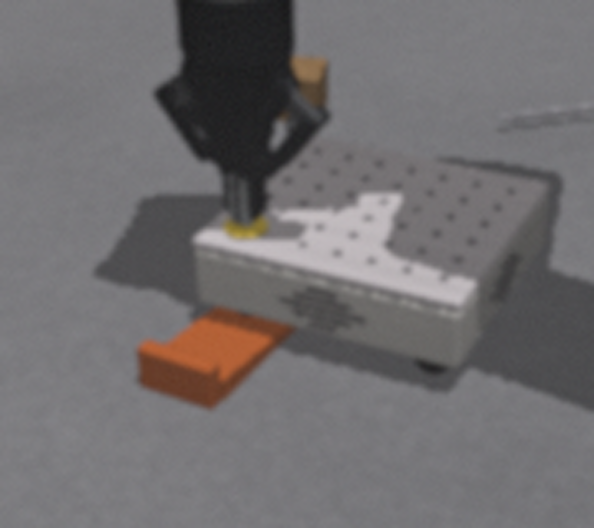

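The tips are right over the dot at (245,228). I'll press in small steps.

```bash
python3 -m creep '[[-0.004,0,0,-1,0,3,1],[0,0,0,0,0,2,1],[0,0,0,0,0,1,1]]'|sed -n 2,4p; python3 -m creep '[[0,0,0,0,0,1,1]]'|sed -n 2,4p;  python3 -m creep '[[0,0,0,0,0,1,1]]'|sed -n 2,4p
```

```text
eef_pos: [536.0, -29.6, 255.7]
tcp_rot: [-3.14, 0.001, 1.222]
contact_force: [0.1, -0.2, 0.1]
eef_pos: [536.1, -29.4, 254.9]
tcp_rot: [-3.141, 0.001, 1.223]
contact_force: [-3.0, 0.0, 14.5]
eef_pos: [536.3, -29.4, 254.8]
tcp_rot: [-3.141, 0.001, 1.223]
contact_force: [-6.6, 1.0, 20.3]
```

```bash
python3 -m creep '[[0,0,0,0,0,0.6,1],[0,0,0,0,0,0.6,1]]'|sed -n 2,4p; python3 -m creep '[[0,0,0,0,0,0.6,1],[0,0,0,0,0,0.6,1]]'|sed -n 2,4p; python3 -m creep '[[0,0,0,0,0,0.6,1],[0,0,0,0,0,0.6,1]]'|sed -n 2,4p
```

```text
eef_pos: [536.1, -29.4, 255.0]
tcp_rot: [-3.141, 0.001, 1.223]
contact_force: [-2.0, -0.3, 4.6]
eef_pos: [536.0, -29.4, 255.0]
tcp_rot: [-3.141, 0.001, 1.223]
contact_force: [-2.1, -0.1, 6.5]
eef_pos: [536.0, -29.4, 255.0]
tcp_rot: [-3.141, 0.001, 1.223]
contact_force: [-2.2, 0.1, 7.4]
```

```bash
python3 -m creep '[[0,0,0,0,0,0.8,1],[0,0,0,0,0,0.8,1],[0,0,0,0,0,0.8,1]]'|sed -n 2,4p; python3 -m creep '[[0,0,0,0,0,0.8,1],[0,0,0,0,0,0.8,1],[0,0,0,0,0,0.8,1]]'|sed -n 2,4p
python3 -m creep '[[0,0,0,0,0,-3,1],[0,0,0,0,0,-20,1],[0,0,0,0,0,-35,1],[0,0,0,0,0,-35,1],[0,0,0,0,0,-35,1],[0,0,0,38,0,-20,1],[0,0,0,38,0,0,1],[0,0,0,38,0,0,1],[0,0,0,38,0,0,1],[0,0,0,0,0,0,1]]'
python3 - <<'E'
from h import *
for n,sl in(("top",np.s_[130:310,180:410]),("side",np.s_[180:340,180:400])):
    f=grab_frame(n); cv2.imwrite(f"pics/{n}8.png",cv2.resize(f["color"][sl][:,:,::-1],None,fx=3.3,fy=3.3,interpolation=cv2.INTER_CUBIC))
E
```

```text
eef_pos: [535.9, -29.4, 254.9]
tcp_rot: [3.141, 0.001, 1.223]
contact_force: [-2.4, 0.1, 10.6]
eef_pos: [535.8, -29.4, 254.9]
tcp_rot: [3.141, 0.001, 1.222]
contact_force: [-3.4, 0.3, 9.5]
clock: 12.17
eef_pos: [588.7, 115.6, 413.3]
tcp_rot: [3.136, -0.004, 1.215]
contact_force: [-0.5, 0.2, -0.4]
opening: 0.002
```

View pics/side8.png

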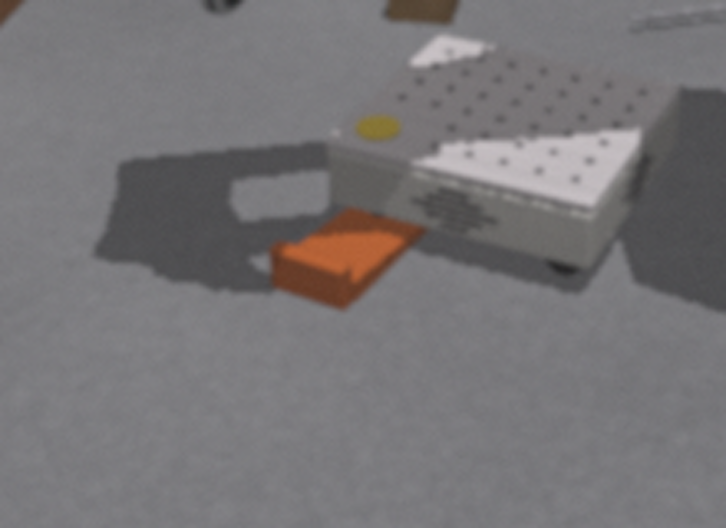

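View pics/top8.png

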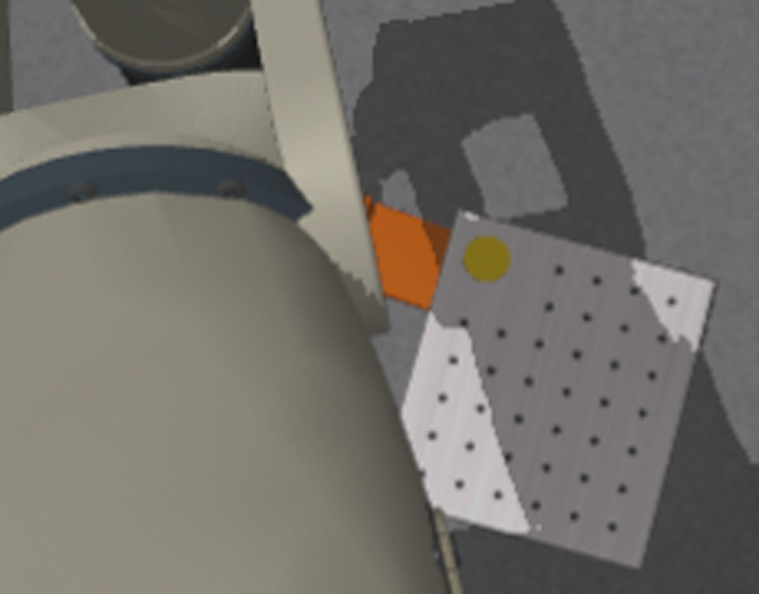

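The platform and wedge are exactly where they were before the press: dot at (378,128) in the side view, corners at (457,211) and (714,280) in the top view. The robot is clear, so I'm handing in.

```bash
python3 -c "
from rig import job
job.sign_off()"
```

```text
the job is handed in; nothing more can be done
```

I pushed the wedge in under the short foot, checked the corner with a press on the yellow dot, backed the arm away and handed the job in at about 12 s. Sign-off gives no verdict, so whether it passed isn't confirmed.

- **Push:** two half-closed fingertips pushed on the heel. The resistance stayed around 1 N, then climbed over the last few millimetres to a steady 7 N or so, which matches the "snug" figure.
- **Press:** I pressed the dot with the shut fingertips for about 1.2 s. Most readings were 5 to 11 N, with a peak of 20 N and one reading of 4.6 N just after it. The tool dropped less than 1 mm between touching and full load, so the corner does not dip.
- **Last pictures:** the platform's corners and the dot are at the same pixels as at the start. The wedge lies flat and didn't move during the press, and the robot is clear of everything.

**What didn't line up:**
- **Dot position:** the two cameras disagreed by about 6 mm on the dot, so I aimed at the average.
- **Wedge line:** the wedge sits roughly 12 mm off the foot's centre line. The foot still lands well within its 60 mm width.
- **Tool drift:** the tool drifted about 10 mm up, then down, and tilted slightly early in the push. I corrected this before the wedge bore.
- **Not measured:** I checked level only in the pictures, and the force on the foot only through the push and press. I did not re-measure the other objects; the arm stayed well clear of them.

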